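Lay the bottle down on its tilting rest

ROBOT

A 6-joint arm with a two-finger parallel gripper is mounted at the origin on a cart in front of the work surface, level with it; the furniture and walls round the work are solid. World frame = base frame: x ahead of the robot, y to its left, z up, the work surface at z = 0. Lengths are in mm, angles in rad, forces in N, time in s.
With the tool pointing down it reaches from about 275 to 1000 mm from the base axis. Payload 8.4 kg.
Tool frame: the origin (TCP) lies midway between the tips of the shut fingers; the grasp point (between the pads) lies r.grip_point_offset behind it (r.grip_point_offset is the distance from the TCP to the grasp point, in mm); z points along the fingers, y is the direction in which the jaws open and shut (so a half turn about z gives the same grasp; the last joint's range is limited). The gripper opens to 85 mm and grips with 20 to 120 N. Pads are 22 mm wide; open, the fingers measure 114 mm over their backs; the gripper's body (76 mm by 85 mm) begins 54 mm behind the grasp point. The pads swing forward as they close: fully open they stand 13 mm farther back than shut.
Start: joints at [1.229, 0.353, 1.633, -0, 1.155, -0.002], TCP at [208.31, 589.266, 231.281] pointing down, gripper open.
Joint ranges: [-2.63, 2.63], [-0.92, 2.1], [0.06, 2.66], [-1.3, 4.44], [0, 2.69], [-3.02, 3.02]. Speed limits (rad/s): [2.22, 2.22, 2.79, 3.14, 3.14, 3.14].

INTERFACE

Orientations are given as [roll, pitch, yaw] about the fixed x, y, z axes, in that order (R = Rz(yaw) Ry(pitch) Rx(roll)).
In Python, from rig import r gives the robot as it stands.
- The arm moves only by the tool move_arm, never from a script. Its argument "targets" is one flat list of numbers, 5 for each row, row after row: the gripper's target within -1 to 1 (fully open at 1, half-way at 0, shut at -1), then the shift along the tool's x, y, z in cm, then the turn about the tool's z in degrees. In form: [gripper, tx, ty, tz, turn, gripper, tx, ty, tz, turn, ...]. A call has 1 to 10 rows; each row is the pose to reach, as a shift and turn from the pose commanded when the call began, along the tool's axes at that moment; what a row does not reach only later rows make up. A row lasts 1/10 s, in which the tool goes at most 50 mm and 8.59 degrees, less where a joint would pass 70% of its speed; a pose out of reach is approached as far as the arm can. A call with a gripper value outside its range is refused whole. The fingers move at their own pace and stop on an object; "squeeze" is the grip in N (left out, the last holds). Time passes only in rows, so rows that repeat a pose let the fingers close. It gives the time, the measured TCP pose, the force and the opening at its end, in the units of the state.
- r.sense(): the state, without advancing time (a new reading comes with each control period).
- r.grab_frame(name): name is "side" or "top" or "wrist"; returns a dict with "img" (480x640x3 uint8, blue, green, red), "K" (3x3 intrinsics, pixels), "world_to_cam" (4x4, takes a point from world to camera coordinates). Camera axes: x right, y down, z forward; pixel columns grow to the right and rows downward; lengths in mm; the calibration is good to about 2 mm. A picture is of the moment at which its call begins. There is no depth.
- r.sign_off(): hands the job in, once; it reports no verdict.
Trained networks look in a picture, given as the dict that the camera call returned (one of the last four; its "shot" number tells which), for a name from the list of things; names that differ only in an ending like _2 or _b are one class to them, and where a whole thing is asked for, a point or a joint stands for the part that bears it (a point fixed in the world has none). Each returns a list of dicts, best first, with "conf" (0 to 1); they miss things now and then, are a little off and sometimes report something else, mostly with a low value. They report only what shows in the picture. A call takes as long as a camera call. They do not tell look-alikes from the thing itself.
- r.outline_of(picture, thing): "region" (480x640 bool, what is visible of it).
- r.mark_of(picture, thing): "position" ([x, y, z] in mm, in world coordinates, good to about 4 mm: a listed point, or the origin of a listed thing).
The state is a dict: "clock": time; "qpos": joint angles; "qvel": joint speeds; "joint_efforts": joint torques, N m; "eef_pos": TCP position; "tcp_rot": TCP orientation; "contact_force": force on the tool from outside, world axes, zero at the start; "wrist_torque": the same for the moment, N m; "opening": opening from 0.0 (shut) to 1.0 (fully open).
Only numpy, scipy, OpenCV 4.12 (cv2) and the standard library are available. Lean on these libraries where they do the work, as an engineer would, in place of code of your own. Each camera call takes 0.05 s, during which the arm holds its last target.

TASK

Tip the tall bottle that stands on the foot block of the tilting rest over against the rest's backrest, by pushing it with the fingertips, and go on pushing slowly so that bottle and backrest go down together, until the backrest is fully down and the bottle lies on its side on it. It must land gently and never drop or fall freely, and you may only push it, without force: do not squeeze or lift the bottle. Leave the other things on the desk where they are and finish clear of the bottle and the rest.

Things in the scene. Friction and masses are not known exactly. Their poses are not given: they have to be found in the camera images.
- rest: Fixed wooden base of the tilting rest, 255 x 94 mm (it may stand partly on a thin green cutting mat). Origin on the desk, straight below the hinge line. x: the way the bottle is to be tipped, y: along the hinge, z up. Board from x = -85 to +170 mm; foot block (x -81 to -3, top 22 mm above the desk) carries the standing bottle. Aluminium hinge cheeks at y = +-45 mm, 34 mm high.
- hinge (a point): Middle of the hinge line, 22 mm above the desk, level with the top of the foot block, right below the lower front edge of the standing bottle. Axes as rest.
- backrest (a joint): Backrest angle, rad: 0 upright, grows as it goes down towards +x of rest, 1.571 fully down (level, end stop); starts at 0.1 to 0.28. Aluminium trough 140 x 78 mm, lined face through the hinge line, 15 mm side lips at y = +-37 mm. Stiff hinge (about 0.55 N m friction): moves only while pushed and stays where left, bottle on it too; about 4 N at the bottle's shoulder is enough.
- backrest_top (a point): Middle of the upper end of the backrest's lined face, 143 mm from the hinge line. Its z axis points along the face away from the hinge.
- bottle_foot (a point): Centre of the underside of the tall off-white bottle on the rest; z axis along it to the cap. Cylinder, 72 mm diameter, straight for 115 mm, then a shoulder; cap 39 mm diameter, up to 178 mm; about 0.26 kg. Its front starts 1 to 5 mm short of the hinge line. Tipped with the backrest it turns about the hinge line; lying, its axis is 58 mm above the desk, its upper side 94 mm.
- bottle_center (a point): Middle of the same bottle, on its axis, 89 mm from its underside.
- spare_bottle: Bystander: another bottle of 72 mm diameter, 176 mm tall, standing directly on the desk, away from the rest. Origin at the centre of its underside. Leave it.
- jar: Bystander: paint jar, 35 mm diameter, 49 mm tall; origin at the centre of its underside.
- mix_cup: Bystander: small steel mixing cup, 36 mm diameter, 18 mm tall; origin at the centre of its underside.
- truck: Bystander: half-built model truck, 28 x 62 x 30 mm, origin at its underside.
- clamp: Bystander: small spring clamp lying flat, 27 x 60 x 12 mm, origin at its underside.
- bottle: The same tall bottle, origin at the centre of its underside like bottle_foot.
Mind the look-alikes: they are no part of the job. Leave any purple look-alike of the bottle alone.

How it is judged:
By the outcome, as a careful person would: the job done as asked, in the order asked, and still so for the second after the job is handed in, with the robot touching nothing.
It also fails if it takes over 50 s, if anything falls off the work surface, if the arm or the gripper's body presses on something with over 40 N, if the wrist force passes 120 N, or if a joint passes its speed limit or range.

## Working session

There is one attempt and no reset: what is moved stays moved. The work goes in short steps, Python scripts to look and compute and a tool call to move; the robot and the scene stay as the last step left them, time stands still between calls to the robot, and variables do not carry over. Pictures are saved under pics/ and viewed, and the job is handed in when it is done.

Besides the shell and the picture viewer there is one more tool, called after "Emit:" as name(argument=value, ...) on one line, values as JSON. move_arm: Moves the arm, as the interface text tells. Its arguments: {"type":"object","properties":{"targets":{"type":"array","items":{"type":"number"}},"squeeze":{"type":"number"}},"required":["targets"]}

```bash
ls; mkdir -p pics
cat > h.py <<'E'
from rig import r
import numpy as np, cv2
def pt(pic,n,k=3):
    for d in r.mark_of(pic,n)[:k]: print(n,np.round(d['position'],1),round(d['conf'],2), {q:v for q,v in d.items() if q not in('position','conf')})
def proj(pic,p):
    p=np.append(p,1);c=pic['world_to_cam']@p;u=pic['K']@c[:3];return u[:2]/u[2]
E
python3 - <<'E'
from h import *
s=r.sense()
for k,v in s.items(): print(k,np.round(v,3))
print(r.grip_point_offset)
for n in ['side','top']:
    p=r.grab_frame(n); cv2.imwrite(f'pics/{n}0.png',p['img'])
    for t in ['rest','hinge','backrest_top','bottle_foot','bottle_center','spare_bottle','jar','mix_cup','truck','clamp']: pt(p,t)
E
```

```text
pics
clock 0.0
qpos [ 1.229  0.354  1.634 -0.     1.155 -0.002]
qvel [-0.    -0.002  0.    -0.001 -0.001  0.001]
joint_efforts [-0.0000e+00 -6.0526e+01 -3.4206e+01 -0.0000e+00  9.0000e-03 -0.0000e+00]
eef_pos [208.137 588.818 230.581]
tcp_rot [-3.14   0.     2.802]
contact_force [-0.04   1.15   0.227]
wrist_torque [-0.015  0.044 -0.017]
opening 0.999
18.700000000000003
rest [474.  -43.3   3.2] 0.8 {}
hinge [467.6 -45.   21.6] 0.61 {}
backrest_top [465.5 -82.7 162. ] 0.56 {}
bottle_foot [340.8  15.    2. ] 0.93 {}
bottle_foot [473.8  -7.6 115.2] 0.39 {}
bottle_center [337.8  19.2  95.1] 0.97 {}
bottle_center [472.2  -9.3 111.6] 0.76 {}
spare_bottle [ 3.948e+02 -5.110e+02 -5.000e-01] 0.7 {}
jar [390.5 -69.8   0. ] 0.64 {}
mix_cup [ 373.9 -341.     2.3] 0.68 {}
truck [ 468.2 -381.6   -2.7] 0.61 {}
clamp [ 308.8 -288.6    2.1] 0.58 {}
rest [473.3 -43.5   1.9] 0.79 {}
rest [387.6 -69.4  -0.5] 0.71 {}
hinge [473.5 -48.1  26.7] 0.75 {}
backrest_top [466.8 -84.5 160.1] 0.67 {}
bottle_foot [477.4  -5.1  22.1] 0.92 {}
bottle_foot [337.3  17.8   2.8] 0.89 {}
bottle_center [476.   -6.4 114.5] 0.94 {}
bottle_center [338.9  17.3  90. ] 0.85 {}
spare_bottle [ 393.2 -509.5   -2.6] 0.97 {}
jar [389.  -68.1  -1.5] 0.61 {}
mix_cup [ 377.1 -347.5   -4. ] 0.82 {}
mix_cup [ 311.8 -292.4   -0.7] 0.37 {}
truck [ 471.6 -388.    -0.6] 0.65 {}
clamp [ 310.8 -291.8    2.1] 0.62 {}
```

View pics/side0.png

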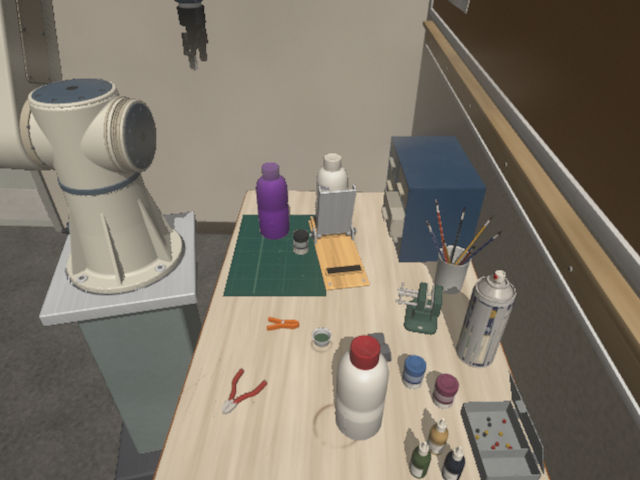

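View pics/top0.png

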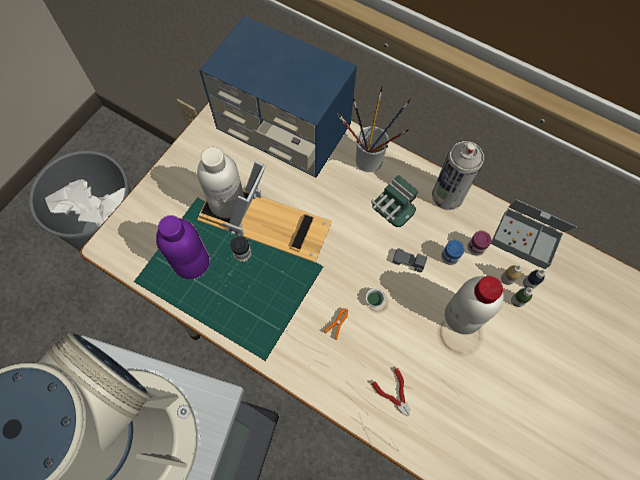

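```bash
cat > ov.py <<'E'
from h import *
import sys
hx,hy,a,th=[float(v) for v in sys.argv[1:5]]
ex=np.array([np.cos(a),np.sin(a),0]);ey=np.array([-ex[1],ex[0],0]);ez=np.array([0,0,1.]);o=np.array([hx,hy,0])
W=lambda x,y,z:o+x*ex+y*ey+z*ez
ims=[]
for n,(x0,y0,x1,y1),c in [('top',(150,90,350,270),0),('side',(230,130,430,310),0)]:
    p=r.grab_frame(n); im=cv2.resize(p['img'][y0:y1,x0:x1],None,fx=4,fy=4,interpolation=cv2.INTER_CUBIC)
    def poly(P,col):
        q=np.array([(proj(p,v)-[x0,y0])*4 for v in P],int);cv2.polylines(im,[q],True,col,1)
    for z in (0,12): poly([W(-85,-47,z),W(170,-47,z),W(170,47,z),W(-85,47,z)],(0,0,255))
    s,cc=np.sin(th),np.cos(th)
    poly([W(0,-37,22),W(143*s,-37,22+143*cc),W(143*s,37,22+143*cc),W(0,37,22)],(255,0,0))
    t=np.linspace(0,2*np.pi,30)
    for z in (22,137): poly([W(-39+36*np.cos(k),36*np.sin(k),z) for k in t],(0,255,0))
    poly([W(-39+19.5*np.cos(k),19.5*np.sin(k),200) for k in t],(0,255,0))
    cv2.imwrite(f'pics/ov_{n}_{sys.argv[5]}.png',im)
p=r.grab_frame('top')
def ray(p,u,v,z):
    M=p['world_to_cam'];R=M[:3,:3];C=-R.T@M[:3,3];d=R.T@np.linalg.inv(p['K'])@[u,v,1];return np.round(C+d*(z-C[2])/d[2])
for uv in [(317,173),(210,105)]: print('cab base',ray(p,*uv,0))
q=r.grab_frame('side'); print('cab side',ray(q,407,258,0))
a,b=(353,68),(318,172)
E
python3 ov.py 471 -46 -1.69 0.27 a
```

```text
cab base [ 606. -157.    0.]
cab base [700. 121.   0.]
cab side [ 618. -149.    0.]
```

View pics/ov_top_a.png

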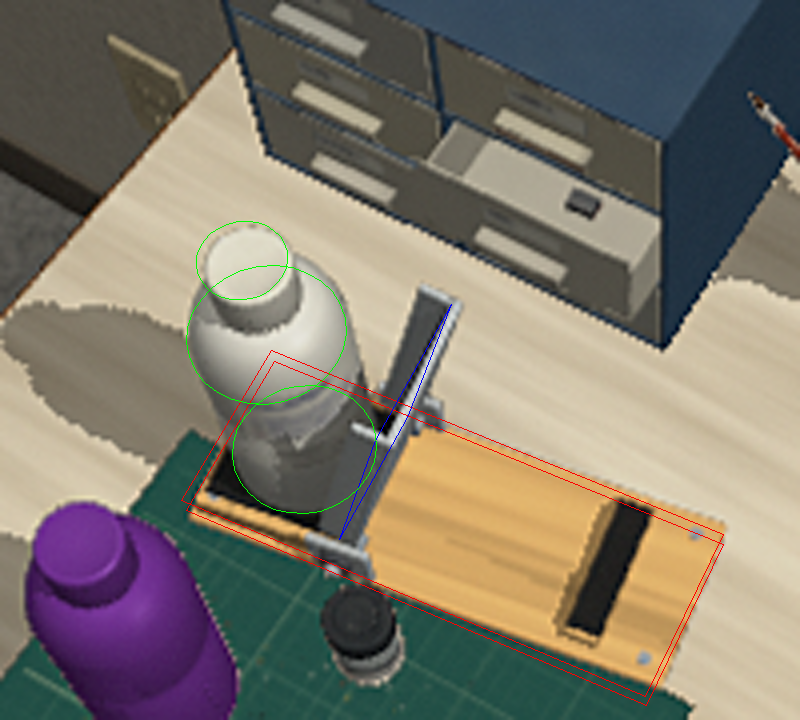

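View pics/ov_side_a.png

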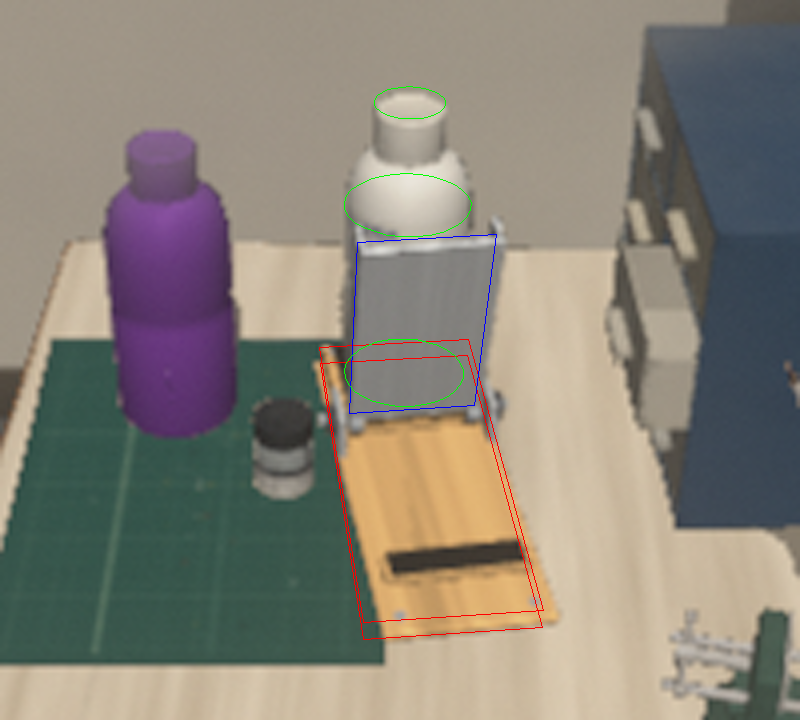

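```bash
python3 ov.py 474 -47 -1.635 0.265 b
```

```text
cab base [ 606. -157.    0.]
cab base [700. 121.   0.]
cab side [ 618. -149.    0.]
```

View pics/ov_top_b.png

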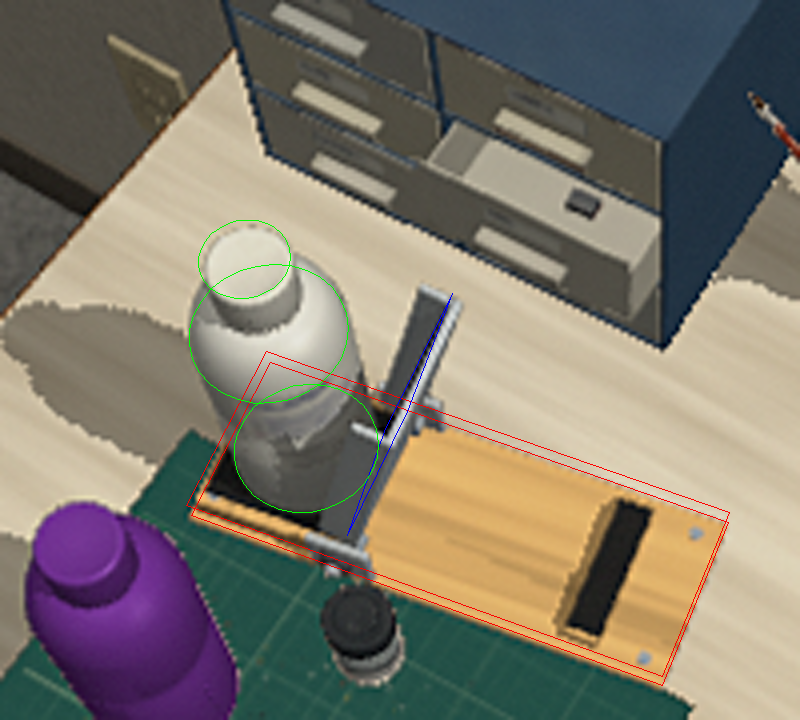

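View pics/ov_side_b.png

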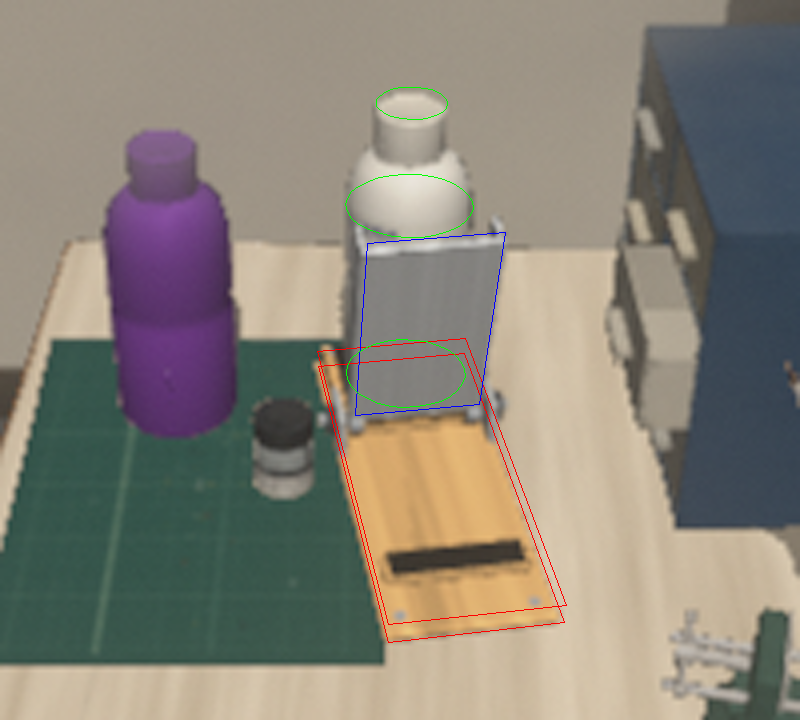

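```bash
cat >> h.py <<'E'
H=np.array([472.5,-46.5]);A=-1.645
EX=np.array([np.cos(A),np.sin(A)]);EY=np.array([-EX[1],EX[0]])
from scipy.spatial.transform import Rotation as Ro
def st():
    s=r.sense();p=np.array(s['eef_pos']);R=Ro.from_euler('xyz',s['tcp_rot']).as_matrix()
    d=p[:2]-H;sx,sy=d@EX,d@EY
    xa=np.degrees(np.arctan2(R[1,0],R[0,0])-(A+np.pi))
    f=np.array(s['contact_force'])
    print('t',round(float(s['clock']),2),'p',np.round(p,1),'rest s,y,z',np.round([sx,sy,p[2]],1),'turn needed',round(xa,1),'F s,y,z',np.round([f[:2]@EX,f[:2]@EY,f[2]],1),'open',round(float(s['opening']),2),'tq',np.round(s['wrist_torque'],2))
    return p,R
def to(sx,sy,z):
    p,R=st();w=np.append(H+sx*EX+sy*EY,z)
    print('shift cm',np.round(R.T@(w-p)/10,2))
E
python3 -c "
from h import *
to(-125,0,231)"
```

```text
t 1.5 p [208.3 589.3 231.3] rest s,y,z [-614.4 -310.6  231.3] turn needed 74.8 F s,y,z [-0.9 -0.6 -0.3] open 1.0 tq [-0.    0.03  0.02]
shift cm [-4.282e+01 -3.908e+01  3.000e-02]
```

Emit:
move_arm(targets=[-1,-4,-3.6,0,8,-1,-8,-7.3,0,16,-1,-12,-11,0,24,-1,-16,-14.6,0,32,-1,-19,-17.3,0,40,-1,-23,-21,0,48,-1,-27,-24.6,0,56,-1,-31,-28.3,0,64,-1,-35,-32,0,72,-1,-39,-35.6,0,74.8], squeeze=20)

```text
clock: 2.5
eef_pos: [444.7, 146.5, 231.7]
tcp_rot: [3.141, -0.0, 1.491]
contact_force: [1.1, -0.1, 0.0]
opening: 0.0
```

```bash
python3 -c "
from h import *
to(-120,0,231)"
```

```text
t 2.5 p [444.7 146.5 231.7] rest s,y,z [-190.4  -42.   231.7] turn needed -0.3 F s,y,z [0.  1.1 0. ] open 0.0 tq [-0.04  0.   -0.03]
shift cm [-7.01  4.24  0.07]
```

Emit:
move_arm(targets=[-1,-2.5,1.5,0,0,-1,-5,3.2,0,0,-1,-6.5,4,0,0,-1,-6.5,4,0,0])

```text
clock: 2.9
eef_pos: [479.9, 78.9, 231.4]
tcp_rot: [3.141, 0.0, 1.494]
contact_force: [0.6, 0.0, 0.1]
opening: -0.002
```

Run:
```python
from h import *
to(-110,0,135)
for n in ['side','top','wrist']:
    p=r.grab_frame(n); cv2.imwrite(f'pics/{n}1.png',p['img'])
    if n!='wrist':
        for t in ['hinge','bottle_foot','bottle_center']: pt(p,t)
```

```text
t 2.9 p [479.9  78.9 231.4] rest s,y,z [-125.6   -1.9  231.4] turn needed -0.2 F s,y,z [-0.1  0.6  0.1] open -0.0 tq [ 0.01 -0.02 -0.03]
shift cm [-1.55  0.19  9.64]
hinge [470.  -44.1  20.9] 0.76 {}
bottle_foot [342.   17.    4.2] 0.67 {}
bottle_center [337.   18.4  91.2] 0.86 {}
bottle_center [474.  -12.5 111.9] 0.83 {}
hinge [471.5 -47.2  23.4] 0.98 {}
hinge [ 3.868e+02 -6.910e+01  1.000e-01] 0.18 {}
bottle_foot [339.8  17.6   1.2] 0.92 {}
bottle_foot [388.4 -67.8   1.9] 0.37 {}
bottle_center [476.6  -6.3 112.2] 0.98 {}
bottle_center [336.9  15.2  91.1] 0.87 {}
bottle_center [387.  -67.9  -0.8] 0.5 {}
```

View pics/top1.png

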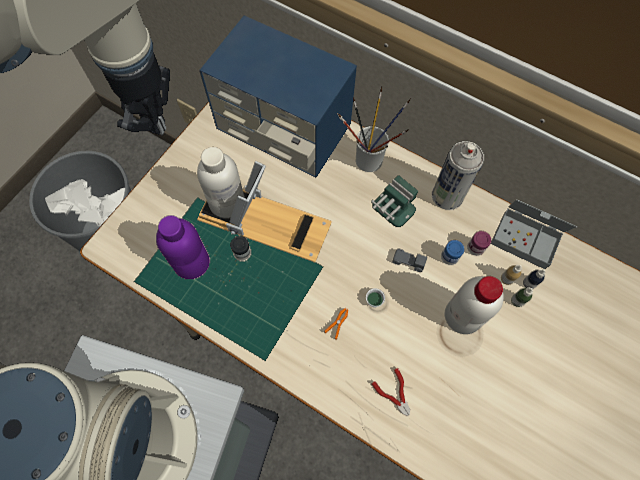

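View pics/wrist1.png

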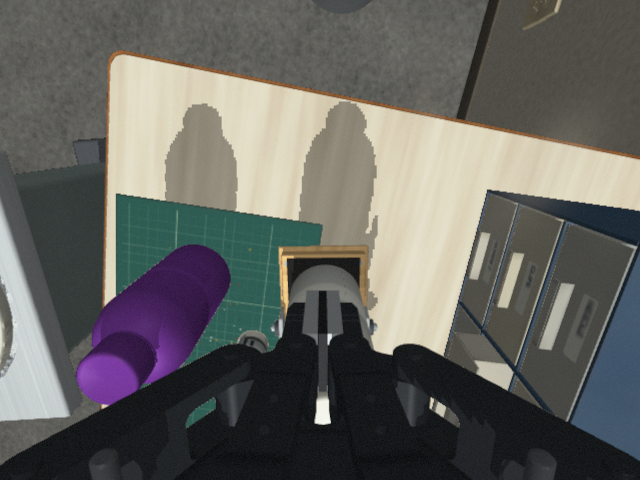

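Run:
```python
from h import *
p,R=st()
w=r.grab_frame('wrist');M=w['world_to_cam'];C=-M[:3,:3].T@M[:3,3];print(R.T@(C-p))
for q in [(0,0,0),(0,0,-19)]: print(proj(w,p+R@np.array(q)))
for q in [(476,-7,200),(476,-7,22),(338,17,200)]: print(proj(w,np.array(q,float)))
```

```text
t 3.35 p [478.9  81.1 231.3] rest s,y,z [-127.7   -3.1  231.3] turn needed 0.0 F s,y,z [0.2 0.2 0.3] open 0.0 tq [ 0.04 -0.03  0.  ]
[  73.20524514   -0.45537258 -143.46215134]
[323.12985582 309.85006383]
[323.26023947 333.05175866]
[329.01130535 423.09949774]
[325.94925441 293.51405447]
[ 82.81976643 403.10326424]
```

View pics/side1.png

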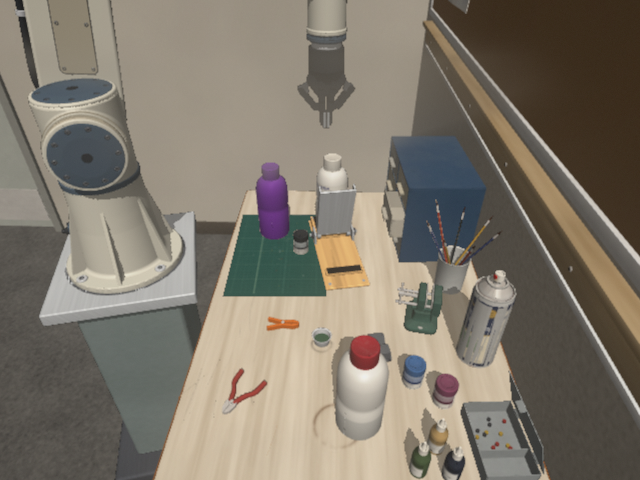

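Emit:
move_arm(targets=[-1,-0.4,0.3,3,0,-1,-0.8,0.3,6,0,-1,-1.2,0.3,8.5,0,-1,-1.6,0.3,9.5,0,-1,-1.8,0.3,9.5,0,-1,-1.8,0.3,9.5,0])

```text
clock: 4.0
eef_pos: [481.3, 62.3, 137.1]
tcp_rot: [3.141, -0.0, 1.496]
contact_force: [1.0, 0.1, -0.5]
opening: 0.002
```

Run:
```python
from h import *
to(-90,0,136)
w=r.grab_frame('wrist');cv2.imwrite('pics/w2.png',w['img'])
```

```text
t 4.0 p [481.3  62.3 137.1] rest s,y,z [-109.2    0.7  137.1] turn needed -0.0 F s,y,z [-0.2  1.  -0.5] open 0.0 tq [ 0.   -0.03 -0.02]
shift cm [-1.92 -0.07  0.11]
```

View pics/w2.png

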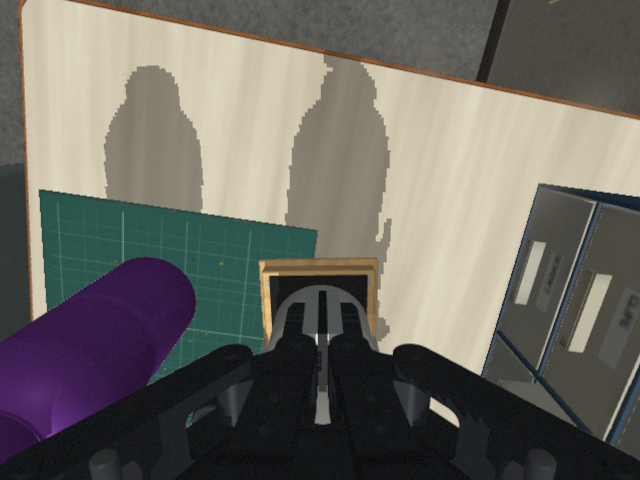

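Emit:
move_arm(targets=[-1,-0.4,0,0,0,-1,-0.8,0,0,0,-1,-1.2,0,0,0,-1,-1.5,0,0,0,-1,-1.8,0,0,0,-1,-2,0,0,0,-1,-2.2,0,0,0])

```text
clock: 4.75
eef_pos: [479.1, 40.2, 136.2]
tcp_rot: [-3.141, 0.0, 1.496]
contact_force: [1.0, -0.8, -0.7]
opening: 0.004
```

```bash
cat > n.py <<'E'
from h import *
import sys
p,R=st()
th0,th1,n=float(sys.argv[1]),float(sys.argv[2]),int(sys.argv[3]); dz=float(sys.argv[4]) if len(sys.argv)>4 else 0
for t in np.linspace(th0,th1,n+1)[1:]:
    c,s=np.cos(t),np.sin(t);w=np.append(H+(-73*c+113*s-11)*EX,22+73*s+113*c+dz)
    print(round(t,3),np.round(R.T@(w-p)/10,2))
E
python3 n.py 0 .2 10
```

```text
t 4.75 p [479.1  40.2 136.2] rest s,y,z [-8.700e+01  1.000e-01  1.362e+02] turn needed -0.0 F s,y,z [ 0.7  1.1 -0.7] open 0.0 tq [ 0.03  0.   -0.04]
0.02 [-0.52 -0.01 -0.02]
0.04 [-0.75 -0.01 -0.16]
0.06 [-0.99 -0.01 -0.29]
0.08 [-1.22 -0.01 -0.42]
0.1 [-1.46 -0.01 -0.55]
0.12 [-1.7  -0.01 -0.67]
0.14 [-1.94 -0.01 -0.78]
0.16 [-2.19 -0.01 -0.89]
0.18 [-2.44 -0.01 -1.  ]
0.2 [-2.69 -0.01 -1.1 ]
```

Emit:
move_arm(targets=[-1,-0.2,0,0,0,-1,-0.4,0,0,0,-1,-0.6,0,-0.1,0,-1,-0.8,0,-0.2,0,-1,-1,0,-0.3,0,-1,-1.2,0,-0.4,0,-1,-1.4,0,-0.5,0,-1,-1.6,0,-0.6,0,-1,-1.8,0,-0.7,0,-1,-2,0,-0.8,0])

```text
clock: 5.75
eef_pos: [477.6, 20.3, 144.4]
tcp_rot: [-3.142, 0.0, 1.496]
contact_force: [-0.5, 0.5, -0.7]
opening: -0.002
```

```bash
python3 n.py .16 .3 7;python3 - <<'E'
from h import *
ims=[r.grab_frame(n)['img'][60:300,120:440] for n in ('side','top')]
cv2.imwrite('pics/p3.png',cv2.resize(np.hstack(ims),None,fx=1.25,fy=1.25))
E
```

```text
t 5.75 p [477.6  20.3 144.4] rest s,y,z [-6.700e+01  1.000e-01  1.444e+02] turn needed -0.0 F s,y,z [-0.4 -0.6 -0.7] open -0.0 tq [0.06 0.02 0.02]
0.18 [-0.44 -0.01 -0.19]
0.2 [-0.69 -0.01 -0.29]
0.22 [-0.94 -0.01 -0.39]
0.24 [-1.19 -0.01 -0.48]
0.26 [-1.45 -0.01 -0.56]
0.28 [-1.71 -0.01 -0.64]
0.3 [-1.96 -0.01 -0.72]
```

View pics/p3.png

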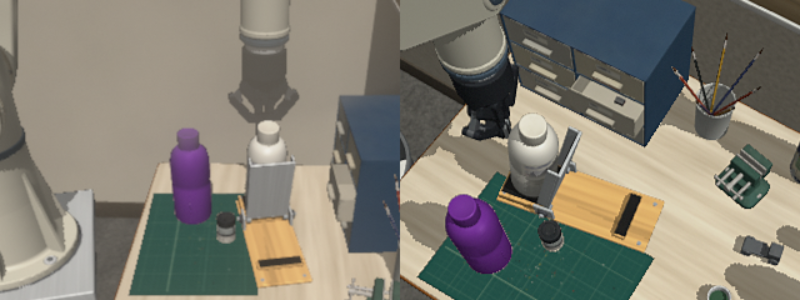

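Emit:
move_arm(targets=[-1,-0.2,0,-0.1,0,-1,-0.4,0,-0.1,0,-1,-0.6,0,-0.2,0,-1,-0.8,0,-0.3,0,-1,-1,0,-0.4,0,-1,-1.2,0,-0.4,0,-1,-1.4,0,-0.5,0,-1,-1.6,0,-0.6,0,-1,-1.8,0,-0.6,0,-1,-2,0,-0.7,0])

```text
clock: 6.85
eef_pos: [476.1, 0.8, 151.2]
tcp_rot: [-3.141, -0.001, 1.496]
contact_force: [0.2, 3.5, -0.7]
opening: -0.0
```

```bash
python3 n.py .3 .46 8;python3 - <<'E'
from h import *
f=[r.grab_frame(n) for n in ('side','top')]
for q in f: pt(q,'bottle_center',2);pt(q,'backrest_top',1)
cv2.imwrite('pics/p4.png',cv2.resize(np.hstack([q['img'][60:300,120:440] for q in f]),None,fx=1.25,fy=1.25))
E
```

```text
t 6.85 p [476.1   0.8 151.2] rest s,y,z [-4.740e+01  1.000e-01  1.512e+02] turn needed -0.0 F s,y,z [-3.5 -0.  -0.7] open -0.0 tq [ 0.66 -0.01 -0.05]
0.32 [-0.27 -0.01 -0.1 ]
0.34 [-0.53 -0.01 -0.16]
0.36 [-0.79 -0.01 -0.22]
0.38 [-1.06 -0.01 -0.28]
0.4 [-1.32 -0.01 -0.33]
0.42 [-1.59 -0.01 -0.37]
0.44 [-1.85 -0.01 -0.41]
0.46 [-2.12 -0.01 -0.44]
bottle_center [339.6  17.7  93.4] 0.77 {}
backrest_top [465.6 -85.5 160.9] 0.85 {}
bottle_center [476.4 -33.8 116.6] 0.74 {}
bottle_center [339.5  14.7  95.8] 0.59 {}
```

View pics/p4.png

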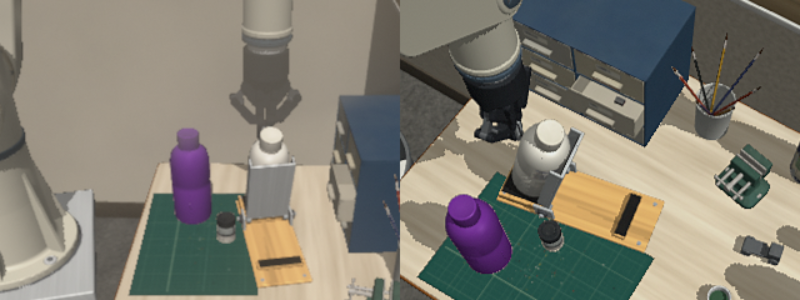

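Emit:
move_arm(targets=[-1,-0.2,0,-0.1,0,-1,-0.4,0,-0.1,0,-1,-0.6,0,-0.2,0,-1,-0.8,0,-0.2,0,-1,-1,0,-0.3,0,-1,-1.2,0,-0.3,0,-1,-1.4,0,-0.3,0,-1,-1.6,0,-0.4,0,-1,-1.8,0,-0.4,0,-1,-2,0,-0.4,0])

```text
clock: 8.15
eef_pos: [474.8, -19.6, 155.5]
tcp_rot: [3.141, -0.0, 1.496]
contact_force: [-0.4, 4.3, 4.4]
opening: 0.002
```

```bash
python3 n.py .46 .62 8;python3 - <<'E'
from h import *
f=[r.grab_frame(n) for n in ('side','top')]
for q in f: pt(q,'bottle_center',2);pt(q,'backrest_top',1)
cv2.imwrite('pics/p5.png',cv2.resize(np.hstack([q['img'][60:300,120:440] for q in f]),None,fx=1.25,fy=1.25))
E
```

```text
t 8.15 p [474.8 -19.6 155.5] rest s,y,z [-27.    0.3 155.5] turn needed -0.0 F s,y,z [-4.2 -0.7  4.4] open 0.0 tq [ 0.72 -0.   -0.06]
0.48 [-0.35 -0.03 -0.05]
0.5 [-0.61 -0.03 -0.07]
0.52 [-0.88 -0.03 -0.09]
0.54 [-1.15 -0.03 -0.1 ]
0.56 [-1.42 -0.03 -0.11]
0.58 [-1.69 -0.03 -0.11]
0.6 [-1.96 -0.03 -0.1 ]
0.62 [-2.23 -0.03 -0.09]
bottle_center [339.3  18.1  88.1] 0.98 {}
backrest_top [ 3.115e+02 -2.902e+02 -3.000e-01] 0.61 {}
bottle_center [473.7 -47.8 119.5] 0.86 {}
bottle_center [341.7  16.4  92. ] 0.59 {}
backrest_top [ 468.4 -104.   150.3] 0.89 {}
```

View pics/p5.png

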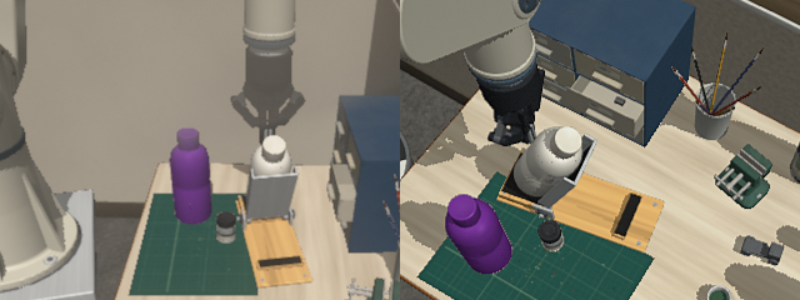

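Emit:
move_arm(targets=[-1,-0.2,0,-0.1,0,-1,-0.4,0,-0.1,0,-1,-0.6,0,-0.1,0,-1,-0.8,0,-0.1,0,-1,-1,0,-0.1,0,-1,-1.2,0,-0.1,0,-1,-1.4,0,-0.1,0,-1,-1.6,0,-0.1,0,-1,-1.8,0,-0.1,0,-1,-2,0,-0.1,0])

```text
clock: 9.45
eef_pos: [473.2, -39.6, 156.4]
tcp_rot: [3.141, 0.0, 1.496]
contact_force: [0.1, 3.9, 3.5]
opening: -0.002
```

```bash
python3 n.py .58 .78 10
```

```text
t 9.45 p [473.2 -39.6 156.4] rest s,y,z [ -7.    0.2 156.4] turn needed -0.0 F s,y,z [-3.9 -0.2  3.5] open -0.0 tq [ 0.52 -0.05 -0.03]
0.6 [ 0.05 -0.02 -0.01]
0.62 [-0.22 -0.02 -0.  ]
0.64 [-0.49 -0.02  0.01]
0.66 [-0.76 -0.02  0.03]
0.68 [-1.03 -0.02  0.06]
0.7 [-1.29 -0.02  0.09]
0.72 [-1.56 -0.02  0.13]
0.74 [-1.83 -0.02  0.17]
0.76 [-2.09 -0.02  0.22]
0.78 [-2.35 -0.02  0.27]
```

Emit:
move_arm(targets=[-1,-0.2,0,0,0,-1,-0.4,0,0,0,-1,-0.6,0,0,0,-1,-0.8,0,0,0,-1,-1,0,0.05,0,-1,-1.2,0,0.1,0,-1,-1.4,0,0.1,0,-1,-1.6,0,0.15,0,-1,-1.8,0,0.2,0,-1,-2,0,0.2,0])

```text
clock: 10.45
eef_pos: [471.8, -59.5, 154.3]
tcp_rot: [3.141, 0.0, 1.496]
contact_force: [0.2, 3.8, 2.4]
opening: -0.003
```

```bash
python3 n.py .76 .94 9;python3 - <<'E'
from h import *
f=[r.grab_frame(n) for n in ('side','top')]
for q in f: pt(q,'bottle_center',2);pt(q,'backrest_top',1)
cv2.imwrite('pics/p6.png',cv2.resize(np.hstack([q['img'][60:300,120:440] for q in f]),None,fx=1.25,fy=1.25))
E
```

```text
t 10.45 p [471.8 -59.5 154.3] rest s,y,z [ 13.1   0.2 154.3] turn needed -0.0 F s,y,z [-3.8 -0.1  2.4] open -0.0 tq [ 0.43 -0.07 -0.03]
0.78 [-0.35 -0.02  0.07]
0.8 [-0.61 -0.02  0.12]
0.82 [-0.88 -0.02  0.19]
0.84 [-1.14 -0.02  0.26]
0.86 [-1.39 -0.02  0.33]
0.88 [-1.65 -0.02  0.41]
0.9 [-1.91 -0.02  0.49]
0.92 [-2.16 -0.02  0.58]
0.94 [-2.41 -0.02  0.67]
bottle_center [470.3 -77.4 110.4] 0.94 {}
bottle_center [337.3  20.2  92. ] 0.82 {}
backrest_top [ 463.7 -139.6  128.4] 0.57 {}
bottle_center [472.7 -76.8 111.3] 0.6 {}
bottle_center [340.3  16.3  92.6] 0.6 {}
backrest_top [ 462.4 -139.5  129. ] 0.56 {}
```

View pics/p6.png

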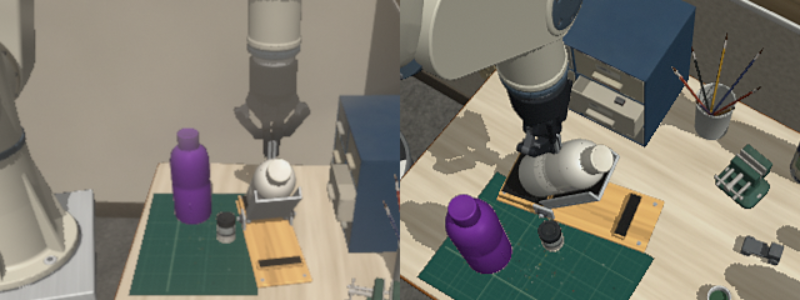

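Emit:
move_arm(targets=[-1,-0.2,0,0.05,0,-1,-0.4,0,0.1,0,-1,-0.6,0,0.12,0,-1,-0.8,0,0.17,0,-1,-1,0,0.22,0,-1,-1.2,0,0.27,0,-1,-1.4,0,0.33,0,-1,-1.6,0,0.4,0,-1,-1.8,0,0.46,0,-1,-2,0,0.52,0])

```text
clock: 11.75
eef_pos: [470.2, -79.4, 149.1]
tcp_rot: [3.142, 0.0, 1.496]
contact_force: [0.3, 2.8, 1.8]
opening: -0.0
```

```bash
python3 n.py .9 1.1 10
```

```text
t 11.75 p [470.2 -79.4 149.1] rest s,y,z [3.300e+01 1.000e-01 1.491e+02] turn needed -0.0 F s,y,z [-2.8  0.1  1.8] open -0.0 tq [ 0.44  0.02 -0.04]
0.92 [-0.17 -0.01  0.05]
0.94 [-0.42 -0.01  0.15]
0.96 [-0.67 -0.01  0.24]
0.98 [-0.92 -0.01  0.35]
1.0 [-1.16 -0.01  0.46]
1.02 [-1.41 -0.01  0.57]
1.04 [-1.65 -0.01  0.69]
1.06 [-1.89 -0.01  0.81]
1.08 [-2.12 -0.01  0.94]
1.1 [-2.36 -0.01  1.07]
```

Emit:
move_arm(targets=[-1,-0.2,0,0.07,0,-1,-0.4,0,0.15,0,-1,-0.6,0,0.22,0,-1,-0.8,0,0.3,0,-1,-1,0,0.4,0,-1,-1.2,0,0.5,0,-1,-1.4,0,0.58,0,-1,-1.6,0,0.68,0,-1,-1.75,0,0.77,0,-1,-1.9,0,0.85,0])

```text
clock: 12.75
eef_pos: [468.9, -98.5, 140.7]
tcp_rot: [3.141, 0.0, 1.496]
contact_force: [0.2, 0.3, 4.4]
opening: 0.001
```

```bash
python3 n.py 1.06 1.24 9;python3 - <<'E'
from h import *
f=[r.grab_frame(n) for n in ('side','top')]
for q in f: pt(q,'bottle_center',2);pt(q,'backrest_top',1)
cv2.imwrite('pics/p7.png',cv2.resize(np.hstack([q['img'][60:300,120:440] for q in f]),None,fx=1.25,fy=1.25))
E
```

```text
t 12.75 p [468.9 -98.5 140.7] rest s,y,z [ 52.1   0.3 140.7] turn needed -0.0 F s,y,z [-0.3  0.1  4.4] open 0.0 tq [ 0.07 -0.01 -0.  ]
1.08 [-0.21 -0.03  0.1 ]
1.1 [-0.45 -0.03  0.24]
1.12 [-0.68 -0.03  0.37]
1.14 [-0.91 -0.03  0.52]
1.16 [-1.13 -0.03  0.66]
1.18 [-1.35 -0.03  0.81]
1.2 [-1.57 -0.03  0.97]
1.22 [-1.79 -0.03  1.13]
1.24 [-2.   -0.03  1.29]
bottle_center [336.8  17.7  91.8] 0.9 {}
bottle_center [ 466.4 -105.1   95.7] 0.65 {}
backrest_top [ 459.  -165.8   96.2] 0.72 {}
bottle_center [ 470.  -100.2   96. ] 0.81 {}
bottle_center [339.9  18.4  92.6] 0.65 {}
backrest_top [ 466.  -169.3   95.5] 0.71 {}
```

View pics/p7.png

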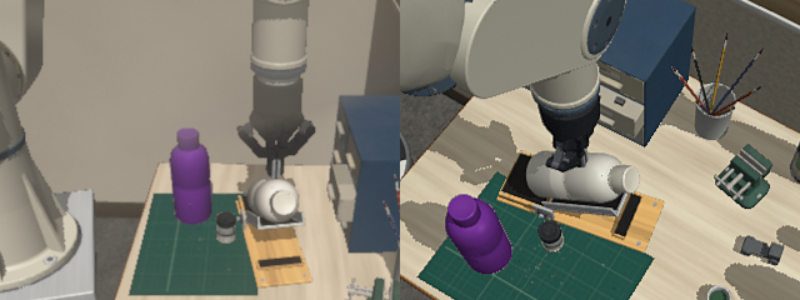

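Emit:
move_arm(targets=[-1,-0.2,0,0.1,0,-1,-0.4,0,0.21,0,-1,-0.6,0,0.33,0,-1,-0.75,0,0.42,0,-1,-0.9,0,0.52,0,-1,-1.05,0,0.62,0,-1,-1.2,0,0.72,0,-1,-1.35,0,0.82,0,-1,-1.5,0,0.92,0,-1,-1.65,0,1.03,0])

```text
clock: 14.05
eef_pos: [467.5, -114.8, 130.2]
tcp_rot: [-3.142, 0.0, 1.496]
contact_force: [0.1, -0.0, 4.4]
opening: -0.001
```

```bash
python3 n.py 1.18 1.36 9
```

```text
t 14.05 p [ 467.5 -114.8  130.2] rest s,y,z [6.850e+01 1.000e-01 1.302e+02] turn needed -0.0 F s,y,z [0.  0.1 4.4] open -0.0 tq [-0.02  0.02 -0.04]
1.2 [ 0.06 -0.01 -0.08]
1.22 [-0.16 -0.01  0.08]
1.24 [-0.37 -0.01  0.24]
1.26 [-0.58 -0.01  0.41]
1.28 [-0.79 -0.01  0.59]
1.3 [-0.99 -0.01  0.76]
1.32 [-1.19 -0.01  0.94]
1.34 [-1.39 -0.01  1.13]
1.36 [-1.58 -0.01  1.32]
```

Force is a steady 4.4 N downward; continuing.

Emit:
move_arm(targets=[-1,-0.15,0,0.11,0,-1,-0.3,0,0.23,0,-1,-0.45,0,0.35,0,-1,-0.6,0,0.47,0,-1,-0.75,0,0.6,0,-1,-0.9,0,0.73,0,-1,-1.05,0,0.86,0,-1,-1.2,0,1,0,-1,-1.32,0,1.12,0,-1,-1.45,0,1.24,0])

```text
clock: 15.05
eef_pos: [466.5, -129.4, 117.9]
tcp_rot: [3.141, 0.0, 1.496]
contact_force: [-1.0, -2.3, 4.3]
opening: 0.001
```

```bash
python3 n.py 1.34 1.56 11;python3 - <<'E'
from h import *
f=[r.grab_frame(n) for n in ('side','top')]
for q in f: pt(q,'bottle_center',2);pt(q,'backrest_top',1)
cv2.imwrite('pics/p8.png',cv2.resize(np.hstack([q['img'][60:300,120:440] for q in f]),None,fx=1.25,fy=1.25))
E
```

```text
t 15.05 p [ 466.5 -129.4  117.9] rest s,y,z [ 83.1   0.2 117.9] turn needed -0.0 F s,y,z [ 2.3 -0.9  4.3] open 0.0 tq [-0.36  0.05 -0.01]
1.36 [-0.11 -0.02  0.08]
1.38 [-0.3  -0.02  0.27]
1.4 [-0.49 -0.02  0.47]
1.42 [-0.67 -0.02  0.67]
1.44 [-0.84 -0.02  0.87]
1.46 [-1.01 -0.02  1.08]
1.48 [-1.18 -0.02  1.29]
1.5 [-1.35 -0.02  1.5 ]
1.52 [-1.51 -0.02  1.72]
1.54 [-1.66 -0.02  1.94]
1.56 [-1.81 -0.02  2.16]
bottle_center [334.   17.7  90.9] 0.93 {}
bottle_center [ 466.4 -122.3   79.2] 0.7 {}
backrest_top [ 372.8 -343.6    0.5] 0.69 {}
bottle_center [340.9  14.3  90.7] 0.78 {}
bottle_center [ 470.4 -119.1   76.5] 0.75 {}
backrest_top [ 462.6 -182.7   57.5] 0.9 {}
```

View pics/p8.png

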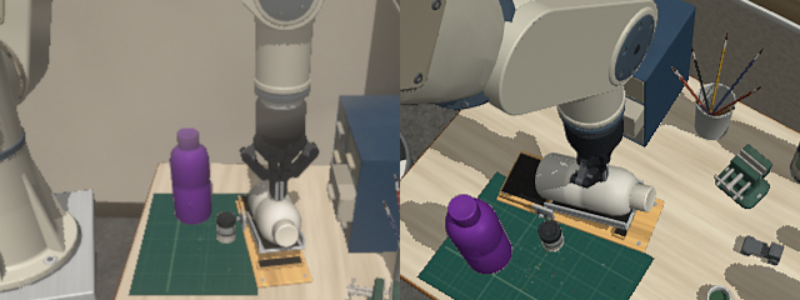

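Emit:
move_arm(targets=[-1,-0.15,0,0.13,0,-1,-0.3,0,0.27,0,-1,-0.43,0,0.4,0,-1,-0.56,0,0.54,0,-1,-0.68,0,0.68,0,-1,-0.8,0,0.82,0,-1,-0.91,0,0.95,0,-1,-1.02,0,1.09,0,-1,-1.12,0,1.21,0,-1,-1.21,0,1.33,0])

```text
clock: 16.35
eef_pos: [465.5, -141.3, 104.5]
tcp_rot: [-3.142, 0.0, 1.496]
contact_force: [-0.8, 0.5, 1.3]
opening: 0.001
```

```bash
python3 n.py 1.48 1.58 5;python3 - <<'E'
from h import *
f=[r.grab_frame(n) for n in ('side','top')]
for q in f: pt(q,'bottle_center',2);pt(q,'backrest_top',1)
E
```

```text
t 16.35 p [ 465.5 -141.3  104.5] rest s,y,z [9.500e+01 1.000e-01 1.045e+02] turn needed -0.0 F s,y,z [-0.4 -0.8  1.3] open 0.0 tq [ 0.14 -0.03  0.02]
1.5 [-0.15 -0.01  0.17]
1.52 [-0.31 -0.01  0.38]
1.54 [-0.47 -0.01  0.6 ]
1.56 [-0.62 -0.01  0.83]
1.58 [-0.77 -0.01  1.05]
bottle_center [336.7  17.7  89.8] 0.95 {}
bottle_center [ 463.  -129.8   67.1] 0.61 {}
backrest_top [ 461.6 -188.    37.2] 0.78 {}
bottle_center [ 468.1 -130.9   69.2] 0.81 {}
bottle_center [335.6  15.2  91. ] 0.79 {}
backrest_top [ 461.2 -187.3   34.2] 0.6 {}
```

Emit:
move_arm(targets=[-1,-0.07,0,0.08,0,-1,-0.13,0,0.16,0,-1,-0.2,0,0.24,0,-1,-0.26,0,0.32,0,-1,-0.31,0,0.4,0,-1,-0.37,0,0.48,0,-1,-0.42,0,0.56,0,-1,-0.47,0,0.64,0])

```text
clock: 17.45
eef_pos: [465.3, -146.0, 98.2]
tcp_rot: [3.141, 0.0, 1.496]
contact_force: [-0.3, 0.4, 1.7]
opening: 0.0
```

```bash
python3 n.py 1.54 1.58 2;python3 - <<'E'
from h import *
f=[r.grab_frame(n) for n in ('side','top')]
for q in f: pt(q,'bottle_center',2);pt(q,'backrest_top',1)
cv2.imwrite('pics/p9.png',cv2.resize(np.hstack([q['img'][120:300,180:380] for q in f]),None,fx=2,fy=2))
E
```

```text
t 17.45 p [ 465.3 -146.    98.2] rest s,y,z [99.7  0.2 98.2] turn needed -0.0 F s,y,z [-0.4 -0.3  1.7] open 0.0 tq [-0.01  0.03  0.01]
1.56 [-0.15 -0.02  0.19]
1.58 [-0.29 -0.02  0.42]
bottle_center [336.8  16.3  88.4] 0.81 {}
bottle_center [ 465.4 -133.5   61. ] 0.59 {}
backrest_top [ 460.8 -188.6   26.5] 0.61 {}
bottle_center [ 466.3 -129.2   59.9] 0.86 {}
bottle_center [338.3  15.3  93.3] 0.73 {}
backrest_top [ 462.  -189.8   28.3] 0.86 {}
```

View pics/p9.png

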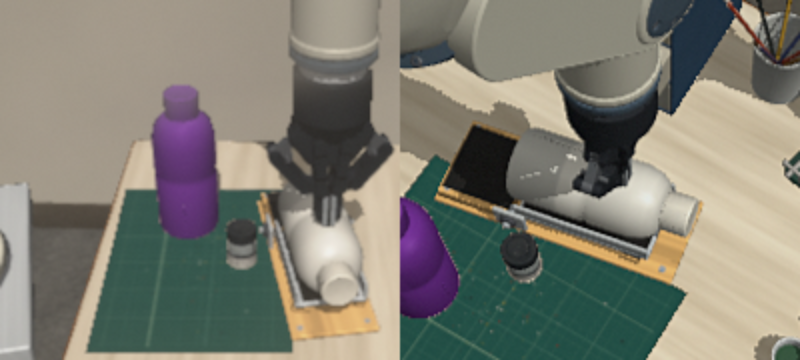

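Emit:
move_arm(targets=[-1,-0.05,0,0.05,0,-1,-0.08,0,0.1,0,-1,-0.1,0,0.15,0,-1,-0.13,0,0.2,0,-1,-0.15,0,0.25,0,-1,-0.17,0,0.3,0])

```text
clock: 18.35
eef_pos: [465.3, -147.8, 95.3]
tcp_rot: [3.141, 0.0, 1.496]
contact_force: [0.2, -2.5, 3.4]
opening: -0.001
```

```bash
python3 -c "
from h import *
st()"
```

```text
t 18.35 p [ 465.3 -147.8   95.3] rest s,y,z [101.6   0.3  95.3] turn needed -0.0 F s,y,z [2.5 0.4 3.4] open -0.0 tq [-0.34  0.04  0.  ]
```

Emit:
move_arm(targets=[-1,-0.03,0,0.04,0,-1,-0.04,0,0.08,0,-1,-0.05,0,0.12,0,-1,-0.05,0,0.15,0])

```text
clock: 18.75
eef_pos: [465.4, -148.4, 93.9]
tcp_rot: [3.141, 0.001, 1.496]
contact_force: [0.1, -5.0, 8.3]
opening: -0.002
```

```bash
python3 -c "
from h import *
st()"
```

```text
t 18.75 p [ 465.4 -148.4   93.9] rest s,y,z [102.2   0.5  93.9] turn needed -0.0 F s,y,z [5.  0.5 8.3] open -0.0 tq [-0.84  0.08  0.02]
```

Emit:
move_arm(targets=[-1,-0.05,0,0.02,0,-1,-0.1,0,0.04,0,-1,-0.1,0,0.04,0])

```text
clock: 19.05
eef_pos: [465.5, -148.7, 93.8]
tcp_rot: [3.141, -0.001, 1.496]
contact_force: [0.3, 1.1, 9.8]
opening: -0.0
```

Run:
```python
from h import *
st()
f=[r.grab_frame(n) for n in ('side','top')]
for q in f: pt(q,'bottle_center',2);pt(q,'backrest_top',1)
st()
```

```text
t 19.05 p [ 465.5 -148.7   93.8] rest s,y,z [102.4   0.6  93.8] turn needed -0.0 F s,y,z [-1.1  0.2  9.8] open -0.0 tq [ 0.32 -0.01  0.03]
bottle_center [336.2  18.5  89.3] 0.65 {}
bottle_center [ 466.3 -133.2   59.8] 0.62 {}
backrest_top [ 458.9 -188.5   20.4] 0.89 {}
bottle_center [ 468.4 -130.3   58.1] 0.69 {}
bottle_center [342.7  15.9  90.7] 0.56 {}
backrest_top [ 462.5 -187.2   18.3] 0.81 {}
t 19.35 p [ 465.5 -148.7   93.8] rest s,y,z [102.4   0.6  93.8] turn needed -0.0 F s,y,z [-1.6 -0.5  9.4] open 0.0 tq [ 0.28 -0.02  0.02]
```

Emit:
move_arm(targets=[-1,0,0,-0.1,0,-1,0,0,-0.3,0,-1,0,0,-0.8,0,-1,0,0,-2,0,-1,0,0,-4,0,-1,0,0,-7,0,-1,0,0,-10,0,-1,0,0,-13,0,-1,0,0,-15,0,-1,0,0,-15,0])

```text
clock: 20.35
eef_pos: [466.6, -149.6, 247.0]
tcp_rot: [3.136, 0.001, 1.496]
contact_force: [0.2, 0.2, -0.5]
opening: -0.001
```

Emit:
move_arm(targets=[-1,4,0,0,0,-1,8,0,0,0,-1,12,0,0,0,-1,16,0,0,0,-1,20,0,0,0,-1,20,0,0,0])

```text
clock: 20.95
eef_pos: [479.5, 54.1, 242.9]
tcp_rot: [-3.141, -0.001, 1.5]
contact_force: [-0.5, -0.1, 0.4]
opening: -0.002
```

```bash
python3 - <<'E'
from h import *
st()
f=[r.grab_frame(n) for n in ('side','top')]
for q in f:
  for t in ['bottle_center','bottle_foot','backrest_top','jar','clamp','truck','mix_cup','spare_bottle']: pt(q,t,2)
cv2.imwrite('pics/p10.png',cv2.resize(np.hstack([q['img'][120:300,180:380] for q in f]),None,fx=2,fy=2))
E
python3 ov.py 472.5 -46.5 -1.645 1.571 z
```

```text
t 20.95 p [479.5  54.1 242.9] rest s,y,z [-100.8   -0.5  242.9] turn needed 0.2 F s,y,z [ 0.1 -0.4  0.4] open -0.0 tq [-0.07  0.06 -0.02]
bottle_center [ 463.  -132.1   57.5] 0.72 {}
bottle_center [336.9  18.4  89.9] 0.55 {}
bottle_foot [342.8  17.4   1.9] 0.88 {}
bottle_foot [476.1 -45.   59.5] 0.78 {}
backrest_top [ 459.8 -186.2   23.5] 0.71 {}
jar [475.1 -48.3  57.8] 0.74 {}
jar [391.5 -69.7   1. ] 0.58 {}
clamp [473.6 -43.2  -1. ] 0.73 {}
clamp [ 309.8 -286.4    0.4] 0.58 {}
truck [ 468.7 -380.3   -1.7] 0.78 {}
mix_cup [ 375.5 -342.6    3.7] 0.8 {}
spare_bottle [ 393.5 -509.2   -1.3] 0.62 {}
bottle_center [ 468.3 -131.7   57. ] 0.94 {}
bottle_center [340.2  17.4  91.1] 0.56 {}
bottle_foot [337.1  19.3   3.5] 0.92 {}
bottle_foot [473.8 -38.1  57.9] 0.72 {}
backrest_top [ 460.4 -188.3   19.7] 0.88 {}
backrest_top [473.5 -41.   55.9] 0.44 {}
jar [386.5 -68.8   0. ] 0.87 {}
jar [ 462.2 -188.2   21.9] 0.41 {}
clamp [ 314.6 -294.3   -0.9] 0.69 {}
truck [ 466.7 -385.5    2.6] 0.93 {}
mix_cup [ 377.1 -347.5   -1.6] 0.54 {}
spare_bottle [ 389.3 -512.    -2.6] 0.69 {}
cab base [ 606. -157.    0.]
cab base [700. 121.   0.]
cab side [ 618. -149.    0.]
```

View pics/p10.png

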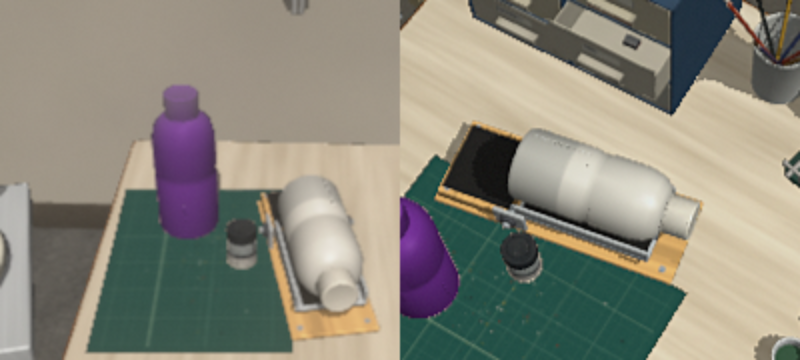

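View pics/ov_side_z.png

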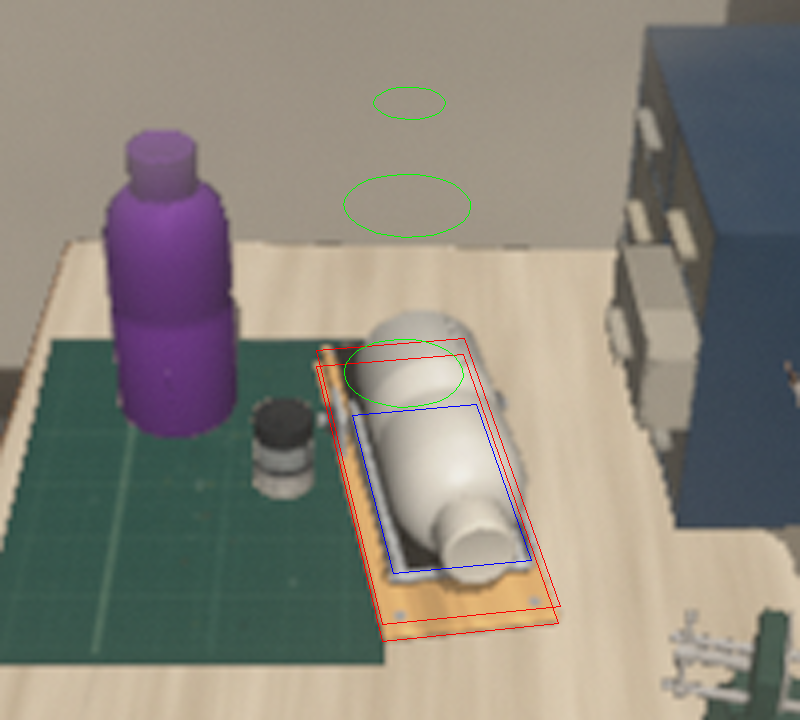

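View pics/ov_top_z.png

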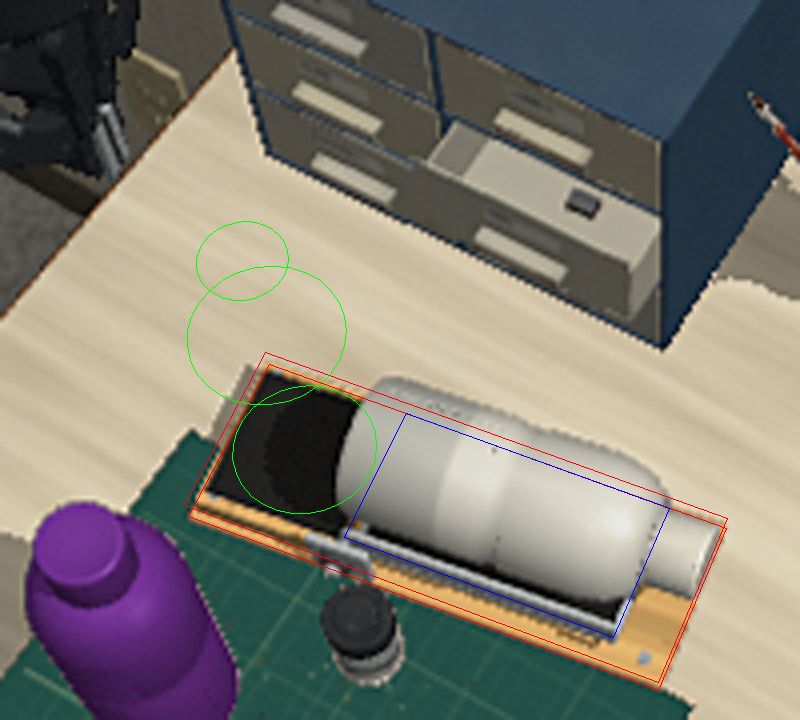

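The bottle (pixels ~(270,190) in the top view) lies level in the trough. The level backrest outline matches both views, and the gripper is clear.

```bash
python3 -c "
from h import *
st(); print(r.sign_off())"
```

```text
t 22.05 p [479.8  50.4 243.3] rest s,y,z [-9.720e+01  1.000e-01  2.433e+02] turn needed -0.0 F s,y,z [-0.3 -0.4  0.5] open -0.0 tq [ 0.04 -0.   -0.03]
the job is handed in; nothing more can be done
None
```

I tipped the off-white bottle against the backrest with the shut fingertips. I then pushed bottle and backrest down together along the hinge arc until they reached the end stop. The push took about 14 s at 20 mm/s or less, slowing to about 5 mm/s at the end. The job was handed in at 22 s.

- **Force:** readings between moves stayed at about 6 N or less during the push. They rose to about 10 N against the stop, with the fingertips at 93.8 mm and no longer sinking.
- **Final position:** after I lifted clear, the two cameras put the bottle's axis at about 57–60 mm above the desk (58 expected). They put the backrest's upper end at about 20–23 mm (22 expected when level).
- **Backrest angle:** the drawn level outline fits both pictures, so I take the backrest as fully down to within about a degree. The networks cannot confirm it more closely than that.
- **Other things:** the jar, clamp, truck, mixing cup, spare bottle and purple look-alike measure where they were, within network noise. The networks also gave a few stray labels on the bottle and rest, which I discounted against the pictures.
- **Gripper:** it ended about 150 mm above and behind the bottle, touching nothing.

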